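Build a step pulley on a gearmotor shaft

TASK

Build the step pulley on the gearmotor's upright square shaft: thread the large pulley on first, right down onto the collar, then the medium one down onto it, then the small one on top, each flat and fully home, and let go. The shaft may stand turned at any angle, so rest each pulley lightly on the shaft's end, turn it until you feel its square hole drop on, then lower it in hand to its seat rather than letting it fall down the shaft. Never push on the shaft or gearbox with more than about 50 N, and leave the other things on the table where they are.

Things in the scene. Friction and masses are not known exactly. Their poses are not given: they have to be found in the camera images.
- gearmotor: black gearbox (70 x 62 mm, top 46 mm above the table) with a steel motor can (diameter 38 mm) sticking out along the body's +x to 102 mm from the shaft, on an aluminium plate (130 x 96 x 4 mm); bolted down. A steel square shaft, 12 x 12 mm, stands upright on it with a round collar (diameter 24 mm) at its foot. Origin on the table under the shaft's axis, z up along it
- seat (a point): point on the shaft's axis at the collar's top face, 57 mm above the table, where the large pulley comes to rest; its axes are those of the gearbox, not of the shaft
- shaft_end (a point): point on the shaft's axis at its upper end, 102 mm above the table, 45 mm over the collar; the last 1.5 mm are chamfered to 8 x 8 mm. The shaft has 2 mm of sprung end float (2.4 N, then 8 N per mm, then solid), turns only against the gears' drag (0.06 N m) and starts at any angle, NOT measured: the axes given here are the gearbox's
- pulley_large: grey plastic belt pulley lying flat, outside diameter 62 mm, same both ways up; hub (diameter 31 mm) 13 mm high, grooved rim 9 mm high at its mid-height. A square through hole, 14 x 14 mm, sides parallel to the pulley's x and y, fits the shaft in four ways a quarter turn apart, about 9 degrees of play either way. Origin at its very centre, 6.5 mm above the underside, z along the axis; about 50 g
- pulley_medium: the same, but of outside diameter 48 mm (hub 30 mm; hub height, rim height and square hole as on the large one); origin at its very centre, 6.5 mm above the underside; about 32 g
- pulley_small: the same, but of outside diameter 36 mm (hub 30 mm; hub height, rim height and square hole as on the large one); origin at its very centre, 6.5 mm above the underside; about 20 g
- tyre_wheel: bystander: black tyred wheel lying flat, diameter 74 mm, 30 mm high; origin at the centre of its underside
- beam: bystander: aluminium beam with holes, 160 mm long along its y, 16 x 16 mm; origin at the centre of its underside
- screwdriver: bystander: screwdriver lying along its x, 160 mm long; origin under its middle
- battery: bystander: black battery pack, 45 x 90 x 26 mm; origin at the centre of its underside
Not all that is in view belongs to the job. Leave any green, pink or red look-alike of the pulley_medium alone.

How it is judged:
By the outcome, as a careful person would: the job done as asked, in the order asked, and still so for the second after the job is handed in, with the robot touching nothing.
It also fails if it takes over 72 s, if anything falls off the work surface, if the arm or the gripper's body presses on something with over 40 N, if the wrist force passes 120 N, or if a joint passes its speed limit or range.

ROBOT

A 6-joint arm with a two-finger parallel gripper is mounted at the origin on the work surface. World frame = base frame: x ahead of the robot, y to its left, z up, the work surface at z = 0. Lengths are in m, angles in rad, forces in N, time in s.
With the tool pointing down it reaches from about 0.3 to 0.875 m from the base axis. Payload 4.2 kg.
Tool frame: the origin (TCP) lies between the finger pads; the fingertips stand 14 mm ahead of it and the grasp point (between the pads) lies 5 mm behind it (r.nose_length is the distance from the TCP to the fingertips, in m); z points along the fingers, y is the direction in which the jaws open and shut (so a half turn about z gives the same grasp; the last joint's range is limited). The gripper opens to 85 mm and grips with 20 to 120 N. Pads are 22 mm wide; open, the fingers measure 114 mm over their backs; the gripper's body (76 mm by 85 mm) begins 54 mm behind the grasp point. The pads swing forward as they close: fully open they stand 13 mm farther back than shut.
Start: joints at [-1.339, 0.32, 1.565, -0, 1.257, -0.02], TCP at [0.143, -0.557, 0.245] pointing down, gripper open.
Joint ranges: [-3.11, 3.11], [-0.84, 2.01], [0.21, 2.61], [-1.34, 4.49], [0.05, 2.63], [-2.56, 2.56]. Speed limits (rad/s): [2.57, 2.57, 3.14, 3.14, 3.14, 3.14].

INTERFACE

Orientations are given as a rotation vector (axis times angle).
In Python, from workcell import r gives the robot as it stands. Calls block until the motion is done:
- r.movep(position, orientation): joint-space move of the TCP to a pose.
- r.line_to(position, ori=None, speed=0.15): straight line of the TCP; ori=None keeps the orientation; speed is the mean speed in m/s.
- r.move_j(angles): joint-space move.
- r.ungrasp() and r.gripper_close(effort=None): open the fingers fully, or close them until they stop; effort is the grip in N (None keeps the last).
- r.pause(seconds).
- r.inverse_kinematics(position, orientation): joint angles nearest the present ones, or None.
- r.get_state(): the state.
- r.capture(name): name is "scene" or "side" or "wrist"; returns the picture (400x640x3 uint8, red, green, blue); there is no depth.
- r.camera_params(name): a dict with "fx", "fy", "cx", "cy" (pixels), "R" (3x3) and "t" (3): a world point X has camera coordinates R X + t. Camera axes: x right, y down, z forward; pixel columns grow to the right and rows downward; lengths in m; the calibration is good to about 2 mm. A picture is of the moment at which its call begins: read the wrist's pose just before it. camera_params takes no time and is no camera call; for the wrist camera it gives the pose at the moment of the call.
A pose or a line that the arm cannot do raises r.PlanningError and nothing moves.
- r.job_done(): hands the job in, once; it reports no verdict.
The state is a dict: "time": time; "q": joint angles; "dq": joint speeds; "joint_torque": joint torques, N m; "tool_pos": TCP position; "orientation": TCP orientation; "force": force on the tool from outside, world axes, zero at the start; "moment": the same for the moment, N m; "finger_gap": finger opening in m.
Only numpy, scipy, OpenCV 4.12 (cv2) and the standard library are available. Lean on these libraries where they do the work, as an engineer would, in place of code of your own. Each camera call takes 0.05 s, during which the arm holds its last target. There are 200 camera calls.

## Working session

There is one attempt and no reset: what is moved stays moved. The work goes in short steps, each a Python script; the robot and the scene stay as the last script left them, time stands still between calls to the robot, and variables do not carry over. Pictures are saved under pics/ and viewed, about 8 in all and at most 12, crops included, and the job is handed in when it is done.

```bash
ls; mkdir -p pics; python3 - <<'E'
from workcell import r
import cv2,numpy as np
for n in ("scene","side"):
    im=r.capture(n); cv2.imwrite(f"pics/{n}0.png",im[:,:,::-1]); p=r.camera_params(n); print(n,{k:np.round(v,3).tolist() for k,v in p.items()})
im=r.capture("wrist"); cv2.imwrite("pics/wrist0.png",im[:,:,::-1])
p=r.camera_params("wrist");print({k:np.round(v,3).tolist() for k,v in p.items()})
print(r.get_state())
E
```

```text
pics
scene {'fx': 428.761, 'fy': 428.761, 'cx': 322.758, 'cy': 196.855, 'R': [[0.436, 0.9, -0.003], [0.546, -0.268, -0.794], [-0.715, 0.344, -0.608]], 't': [-0.179, -0.267, 1.453]}
side {'fx': 365.84, 'fy': 365.84, 'cx': 319.161, 'cy': 198.485, 'R': [[-0.994, -0.108, -0.011], [-0.058, 0.619, -0.783], [0.091, -0.778, -0.622]], 't': [0.567, 0.131, 0.792]}
{'fx': 276.51, 'fy': 276.51, 'cx': 320.506, 'cy': 200.119, 'R': [[0.249, -0.968, 0.0], [-0.918, -0.236, 0.318], [-0.308, -0.08, -0.948]], 't': [-0.574, -0.041, 0.382]}
{'time': 0.15, 'q': array([-1.33900166e+00,  3.20159756e-01,  1.56539722e+00,  1.10099155e-05,
        1.25738640e+00, -1.99823291e-02]), 'dq': array([-0.00058257, -0.00159674, -0.00438192,  0.00051586, -0.00131461,
       -0.00070285]), 'joint_torque': array([ 1.21111178e-03, -4.15841925e+01, -2.34345889e+01,  1.07958979e-05,
        5.94185345e-03, -4.21755473e-06]), 'tool_pos': array([ 0.14318392, -0.55654204,  0.24466755]), 'orientation': array([-3.11539870e+00, -3.94272518e-01,  2.07837801e-04]), 'force': array([ 0.25824621,  0.15016259, -0.359529  ]), 'moment': array([ 0.00922634, -0.01931763, -0.01625417]), 'finger_gap': 0.08506231202587183}
```

View pics/scene0.png

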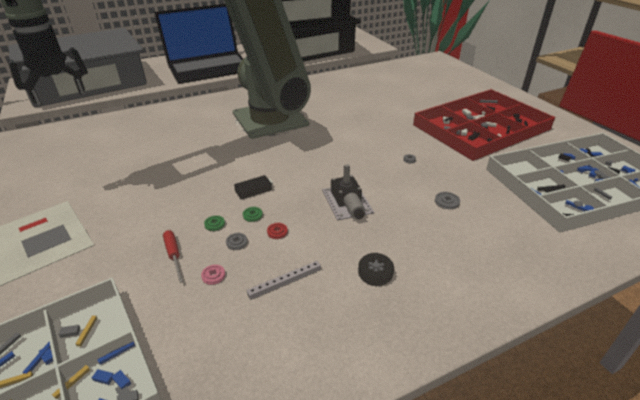

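View pics/side0.png

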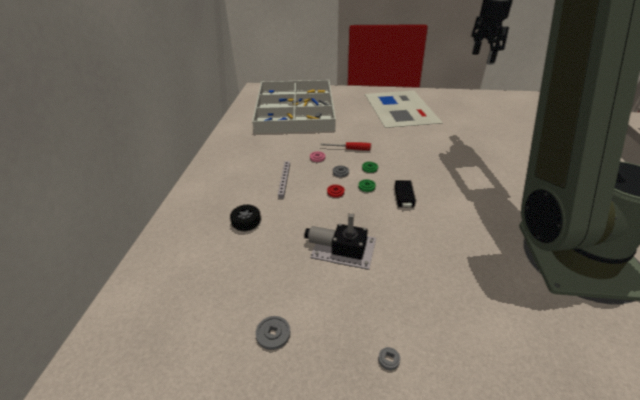

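Candidates for the medium are grey (237,241), green (214,223) and (253,214), red (277,231) and pink (213,274), all in scene pixels. The grey ones are large (447,200), small (410,158) and medium (237,241). In the side view these are at (273,333), (389,358) and (341,171). I choose the three grey ones and check them in a crop.

```bash
cat > h.py <<'E'
from workcell import r
import cv2,numpy as np
from scipy.spatial.transform import Rotation as Ro
def ray(n,uv,z,p=None):
    p=p or r.camera_params(n); R=np.array(p["R"]); t=np.array(p["t"])
    d=R.T@np.array([(uv[0]-p["cx"])/p["fx"],(uv[1]-p["cy"])/p["fy"],1]); c=-R.T@t
    return (c+d*(z-c[2])/d[2])
def proj(n,X,p=None):
    p=p or r.camera_params(n); c=np.array(p["R"])@X+p["t"]
    return np.array([p["fx"]*c[0]/c[2]+p["cx"],p["fy"]*c[1]/c[2]+p["cy"]])
def down(yaw):  # tool down, jaw (y) axis at world angle yaw+90 ; x axis at yaw
    return (Ro.from_euler('z',yaw)*Ro.from_euler('x',np.pi)).as_rotvec()
def crop(im,u,v,w,h,s): return cv2.resize(im[v-h//2:v+h//2,u-w//2:u+w//2],None,fx=s,fy=s,interpolation=cv2.INTER_CUBIC)
E
python3 - <<'E'
from h import *
for k,a,b,z in (("L",(447,200),(273,333),.0065),("S",(410,158),(389,358),.0065),("M",(237,241),(341,171),.0065),("shaftend",(346.5,167),(351,215),.102)):
    print(k,ray("scene",a,z).round(4),ray("side",b,z).round(4))
A=cv2.imread("pics/scene0.png");B=cv2.imread("pics/side0.png")
a=[crop(A,447,200,50,50,5),crop(A,410,158,50,50,5),crop(A,237,241,50,50,5)]
b=[crop(B,273,333,50,50,5),crop(B,389,358,50,50,5),crop(B,341,171,50,50,5)]
c=np.hstack([crop(A,347,190,75,60,5),crop(B,347,240,75,60,5)])
cv2.imwrite("pics/c1.png",np.vstack([np.hstack(a),np.hstack(b)])[:, :750]); 
cv2.imwrite("pics/c1.png",np.vstack([cv2.resize(np.vstack([np.hstack(a),np.hstack(b)]),(450,300)),cv2.resize(c,(450,180))]))
E
```

```text
L [0.6308 0.2409 0.0065] [0.6266 0.2452 0.0065]
S [0.4261 0.272  0.0065] [0.4224 0.271  0.0065]
M [ 0.5434 -0.2789  0.0065] [ 0.5371 -0.2801  0.0065]
shaftend [0.5127 0.0139 0.102 ] [0.5003 0.0206 0.102 ]
```

View pics/c1.png

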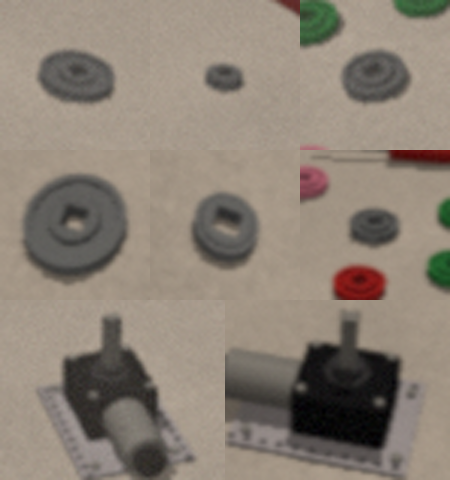

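The crops show all three grey pulleys lying flat, clear of things. Next, close wrist looks at the shaft end and the large pulley.

```bash
cat >> h.py <<'E'
import pickle
def look(name):
    r.pause(0.15); p=r.camera_params("wrist"); im=r.capture("wrist"); cv2.imwrite(f"pics/{name}.png",im[:,:,::-1]); pickle.dump(p,open(f"pics/{name}.pkl","wb")); return p,im[:,:,::-1]
def load(name): return pickle.load(open(f"pics/{name}.pkl","rb")),cv2.imread(f"pics/{name}.png")
E
python3 - <<'E'
from h import *
print(r.nose_length)
for k,uv,z in (("gr1",(253,214),.0065),("gr2",(214,223),.0065),("red",(277,231),.0065),("pink",(213,274),.0065)): print(k,ray("scene",uv,z).round(3))
t0=r.get_state()["time"]
r.movep([.507,.017,.225],down(1.6)); p,im=look("w_shaft"); print(proj("wrist",[.507,.017,.102],p))
t1=r.get_state()["time"]
r.movep([.629,.243,.15],down(1.94)); p,im2=look("w_L"); print(proj("wrist",[.629,.243,.013],p), t0,t1,r.get_state()["time"],r.get_state()["q"].round(2))
cv2.imwrite("pics/c2.png",np.hstack([crop(im,320,200,200,200,2),crop(im2,320,200,200,200,2)]))
E
```

```text
0.014
gr1 [ 0.468 -0.216  0.006]
gr2 [ 0.46  -0.31   0.006]
red [ 0.552 -0.186  0.006]
pink [ 0.617 -0.352  0.006]
[319.67318362 196.679097  ]
[319.92040844 190.92898609] 0.15 2.7667 4.0083 [ 0.35  0.54  1.45 -0.    1.15 -0.02]
```

View pics/c2.png

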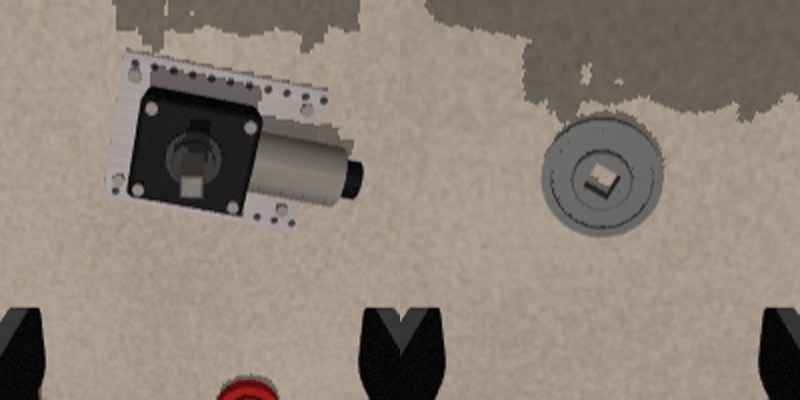

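The shaft end is at about crop (192,187) and the large pulley's centre at about crop (602,180). I enlarge both for the angles.

```bash
python3 - <<'E'
from h import *
_,a=load("w_shaft");_,b=load("w_L")
cv2.imwrite("pics/c3.png",np.hstack([crop(a,316,190,30,40,13),crop(b,421-0-100,190,30,40,13)]))
E
```

```text
(no output)
```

View pics/c3.png

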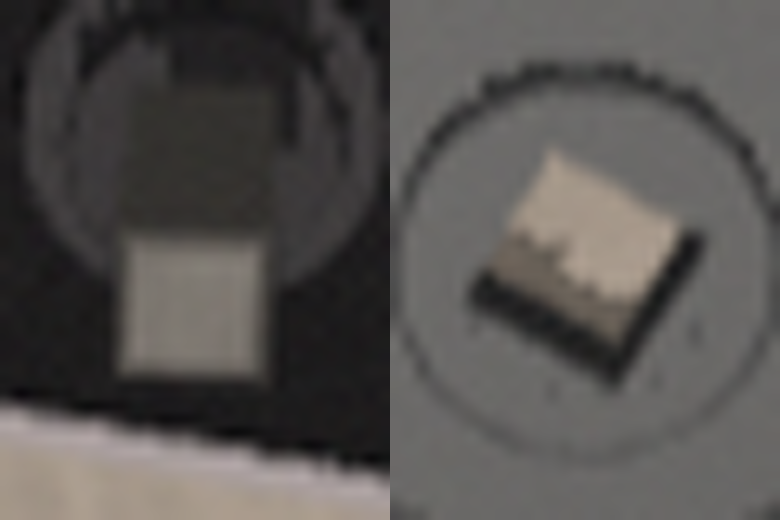

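```bash
cat >> h.py <<'E'
def corners(name,pts,z):
    p,_=load(name); W=np.array([ray("wrist",q,z,p)[:2] for q in pts]); c=W.mean(0)
    e=np.roll(W,-1,0)-W; a=np.arctan2(e[:,1],e[:,0]); ang=np.angle(np.exp(4j*a).mean())/4
    return c,ang,np.linalg.norm(e,axis=1)
E
python3 - <<'E'
from h import *
o=np.array([306,170]); C=np.array([(163,148),(313,232),(223,390),(80,292)])/13+o
c,a,l=corners("w_L",C,.013); print("L",c.round(4),np.degrees(a).round(1),l.round(4))
o=np.array([301,170]); C=np.array([(121,235),(270,235),(265,379),(115,377)])/13+o
cs,as_,l=corners("w_shaft",C,.101); print("shaft",cs.round(4),np.degrees(as_).round(1),l.round(4))
g=1.94
r.movep([*c,.05],down(g)); r.line_to([*c,.018],speed=.1)
t=r.get_state(); f0=t["force"]
for z in np.arange(.016,.0045,-.002):
    r.line_to([*c,z],speed=.04); s=r.get_state(); print(round(z,4),(s["force"]-f0).round(1),round(s["time"],2))
    if abs(s["force"][2]-f0[2])>2: break
E
```

```text
L [0.6298 0.2438] -9.8 [0.0135 0.0147 0.0138 0.0133]
shaft [0.5032 0.0197] 0.2 [0.011  0.0112 0.0112 0.011 ]
0.016 [-0.6  0.6  0.3] 5.21
0.014 [-0.5  0.3  0.4] 5.46
0.012 [-0.   0.3  0.4] 5.71
0.01 [-0.2 -0.2  0.9] 5.96
0.008 [ 0.2 -0.1 -0. ] 6.21
0.006 [ 0.2 -0.4  0.8] 6.46
```

```bash
python3 - <<'E'
from h import *
c=[0.6298,0.2438]; zg=.0092
r.line_to([*c,zg],speed=.05); r.gripper_close(50)
s=r.get_state(); print(s["finger_gap"],s["force"].round(1),s["time"],s["tool_pos"].round(4))
r.line_to([*c,.08],speed=.15); s=r.get_state(); print(s["finger_gap"],s["force"].round(1))
yaw=np.radians(121.2)
r.movep([.5032,.0197,zg+.160],down(yaw)); p,im=look("h_L"); print(r.get_state()["time"],r.get_state()["q"].round(2))
cv2.imwrite("pics/c4.png",crop(im,320,260,280,260,2))
E
```

```text
0.060020299566660246 [-1.1 -1.4  5.6] 7.075 [0.6299 0.2438 0.01  ]
0.05983063724350834 [-0.5 -0.4 -0.4]
8.9583 [ 0.02  0.27  1.84  0.    1.03 -0.53]
```

View pics/c4.png

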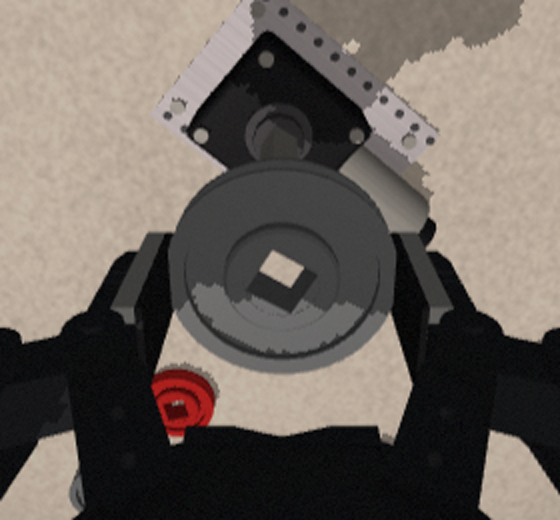

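The large pulley is held level, its hole centre at crop (283,268), with the shaft below it. Descending to feel for the end.

```bash
cat >> h.py <<'E'
def probe(xy,zg,h0,h1,step=.0005,fmax=3.0,speed=.02):
    "lower the held pulley's underside from h0 to h1; stop on upward force"
    r.pause(.2); f0=r.get_state()["force"][2]; 
    for h in np.arange(h0,h1-1e-6,-step):
        r.line_to([*xy,h+zg],speed=speed); s=r.get_state(); f=s["force"]
        if abs(f[2]-f0)>fmax: return h,f,s,f0
    return None,f,s,f0
E
python3 - <<'E'
from h import *
p,_=load("h_L"); zg=.010; print("expected hole px",proj("wrist",[.5032,.0197,.1692-zg+.013],p))
xy=[.5032,.0197]
r.line_to([*xy,.106+zg],speed=.1)
h,f,s,f0=probe(xy,zg,.104,.096)
print(h,f.round(1),f0.round(1),s["moment"].round(2),s["tool_pos"].round(4),s["time"])
E
```

```text
expected hole px [317.19988996 271.50857082]
None [ 0.6 -0.  -0.3] -0.1 [ 0.04  0.02 -0.01] [0.5032 0.0197 0.1059] 14.0917
```

```bash
python3 - <<'E'
from h import *
p,im=look("h_L2"); b=r.capture("side")[:,:,::-1]
cv2.imwrite("pics/c5.png",np.hstack([crop(im,320,260,130,130,3),crop(b,347,225,78,78,5)]))
E
```

```text
(no output)
```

View pics/c5.png

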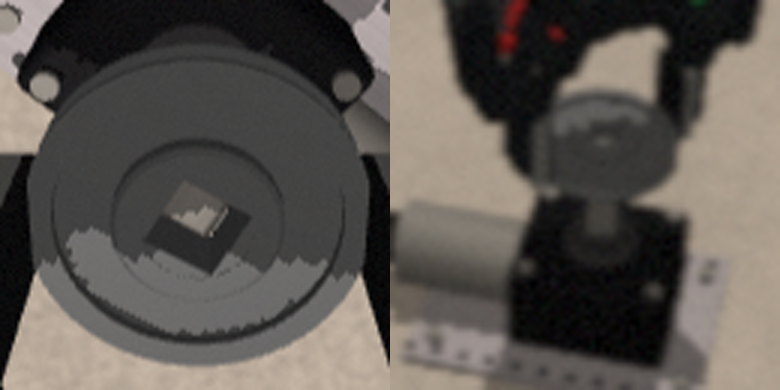

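The shaft end shows inside the hole at (195,210), and in the side view the shaft enters the pulley, so it is on. Lowering to the collar in hand.

```bash
python3 - <<'E'
from h import *
xy=[.5032,.0197]; zg=.010
h,f,s,f0=probe(xy,zg,.092,.0605,step=.0035,fmax=6,speed=.05); print(h,f.round(1),s["moment"].round(2),s["time"])
if h is None:
    h,f,s,f0=probe(xy,zg,.0595,.0545,step=.0005,fmax=4,speed=.03); print(h,f.round(1),f0.round(1),s["moment"].round(2),s["tool_pos"].round(4),s["time"])
E
```

```text
None [-0.   0.4 -0.9] [-0.03  0.1   0.06] 17.0417
0.055999999999999994 [-1.9 -1.   4.6] -0.4 [-0.07  0.3   0.04] [0.5033 0.0197 0.0664] 19.2417
```

```bash
python3 - <<'E'
from h import *
xy=[.5032,.0197]
r.ungrasp(); r.line_to([*xy,.215],speed=.25); p,im=look("seatL"); print(r.get_state()["time"],proj("wrist",[*xy,.102],p))
r.movep([.540,-.2795,.15],down(np.radians(80))); p,im2=look("w_M"); print(proj("wrist",[.540,-.2795,.013],p),r.get_state()["time"])
cv2.imwrite("pics/c6.png",np.hstack([crop(im,320,190,100,140,4),crop(im2,320,195,100,140,4)]))
E
```

```text
20.575 [321.03207055 201.66551427]
[319.50246978 194.33244907] 21.95
```

View pics/c6.png

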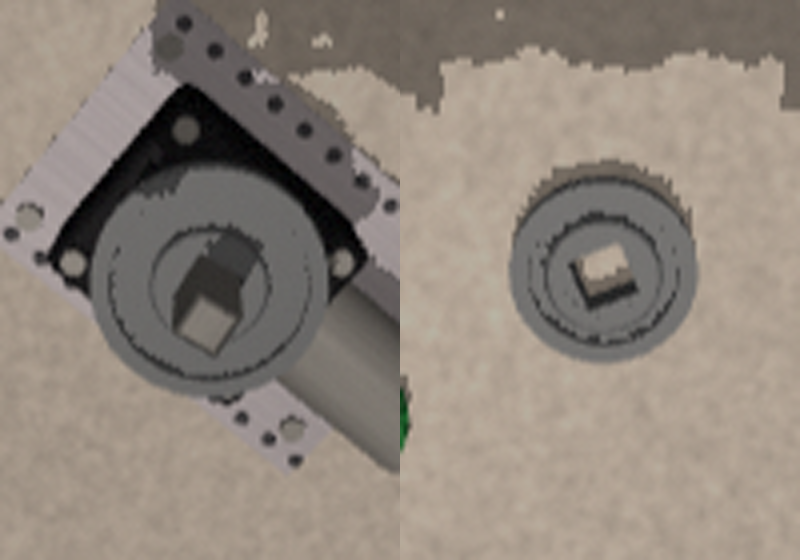

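The large pulley sits flat on the collar, with the shaft end at crop (208,324). The medium pulley (grey) is centred at crop (605,274), clear of its neighbours.

```bash
python3 - <<'E'
from h import *
C=np.array([(205,292),(243,322),(210,355),(173,325)])/4+[270,120]
cs,as_,l=corners("seatL",C,.1015); print("shaft",cs.round(4),np.degrees(as_).round(1),l.round(4))
C=np.array([(173,263),(222,243),(237,288),(192,309)])/4+[270,125]
c,a,l=corners("w_M",C,.013); print("M",c.round(4),np.degrees(a).round(1),l.round(4))
p,_=load("w_M"); c=ray("wrist",[321.2,193.6],.013,p)[:2]; print(c.round(4))
zg=.0135; g=np.radians(80)
r.movep([*c,.045],down(g)); r.line_to([*c,zg],speed=.12); r.gripper_close(50)
s=r.get_state(); print(s["finger_gap"],s["force"].round(1),s["time"],s["tool_pos"].round(4)); zg=s["tool_pos"][2]
r.line_to([*c,.08],speed=.2)
d=(as_-a+np.pi/4)%(np.pi/2)-np.pi/4; yaw=g+d; print("yaw",np.degrees(yaw))
xy=(cs+[.5032,.0197])/2; print(xy.round(4))
r.movep([*xy,zg+.130],down(yaw)); r.line_to([*xy,.106+zg],speed=.12)
h,f,s,f0=probe(xy,zg,.1035,.096,step=.00075,speed=.03)
print(h,f.round(1),f0.round(1),s["moment"].round(2),s["tool_pos"].round(4),s["time"])
p,im=look("h_M"); cv2.imwrite("pics/c7.png",crop(im,320,260,130,130,4))
E
```

```text
shaft [0.5036 0.0206] -10.3 [0.0114 0.0111 0.0113 0.0109]
M [ 0.5421 -0.2795] 12.2 [0.0134 0.0125 0.0128 0.0132]
[ 0.5418 -0.279 ]
0.04556083295563427 [-0.3  1.   5.2] 23.3167 [ 0.5424 -0.2794  0.0148]
yaw 57.437884280613694
[0.5034 0.0202]
0.09974999999999999 [-0.8  0.1  3.5] -0.3 [0.05 0.08 0.03] [0.5036 0.0202 0.1149] 27.025
```

View pics/c7.png

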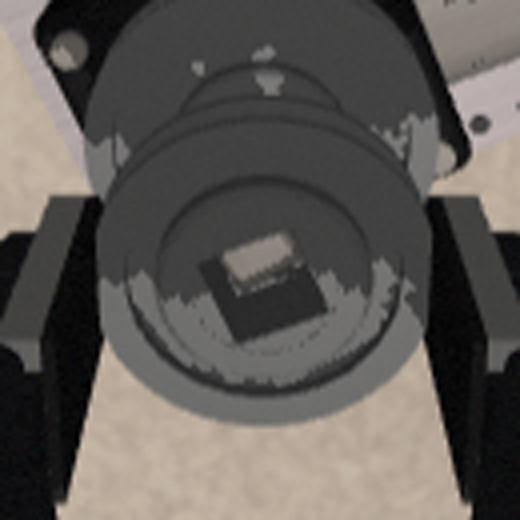

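```bash
python3 - <<'E'
from h import *
p,_=load("h_M"); s=r.get_state(); T=s["tool_pos"]; zb=.0997
o=np.array([255,195]); 
for nm,uv,z in (("hole centre",np.array([264,286])/4+o,zb+.013),("hub ellipse",np.array([266,285])/4+o,zb+.013),("shaft end",np.array([262,258])/4+o,.1005)):
    q=ray("wrist",uv,z,p); d=q[:2]-T[:2]; y=np.radians(57.4); print(nm,q.round(4),"tool x,y(mm)",(1e3*np.array([d@[np.cos(y),np.sin(y)],d@[np.sin(y),-np.cos(y)]])).round(1))
# shaft end visible extents: near edge
for uv in [(225,250),(290,232),(300,262),(236,290),(200,262),(238,342),(328,308)]:
    u=np.array(uv)/4+o; print(uv,ray("wrist",u,.1005,p)[:2].round(4),ray("wrist",u,zb+.013,p)[:2].round(4))
E
```

```text
hole centre [0.5038 0.0197 0.1127] tool x,y(mm) [-0.3  0.5]
hub ellipse [0.5041 0.0197 0.1127] tool x,y(mm) [-0.1  0.8]
shaft end [0.5021 0.0174 0.1005] tool x,y(mm) [-3.1  0.3]
(225, 250) [0.4982 0.0215] [0.5024 0.0273]
(290, 232) [0.5079 0.0188] [0.5113 0.0248]
(300, 262) [0.5065 0.0138] [0.51   0.0202]
(236, 290) [0.4958 0.0149] [0.5002 0.0212]
(200, 262) [0.4939 0.0218] [0.4985 0.0275]
(238, 342) [0.4911 0.007 ] [0.4959 0.014 ]
(328, 308) [0.5058 0.0048] [0.5094 0.0119]
```

```bash
python3 - <<'E'
from h import *
xy=np.array([.5034,.0202]); y0=57.4; T=r.get_state()["tool_pos"]; z=.09975+.0148
for dy in (4,8,0,-4,-8):
    r.line_to([*xy,z],ori=down(np.radians(y0+dy)),speed=.05); s=r.get_state(); print("dyaw",dy,s["force"].round(1),s["moment"].round(3),round(s["time"],2))
    if s["force"][2]<1: break
E
```

```text
dyaw 4 [-0.2  0.1  4.3] [ 0.119  0.08  -0.016] 27.48
dyaw 8 [ 0.8 -0.2 -0.4] [-0.018  0.07   0.01 ] 27.73
```

Turning +8° dropped the force from 4.3 N to 0, so it is on the square. Lowering it in hand to the large pulley.

```bash
python3 - <<'E'
from h import *
xy=np.array([.5034,.0202]); zg=.0148
h,f,s,f0=probe(xy,zg,.098,.0735,step=.0025,fmax=5,speed=.04); print(h,f.round(1),s["moment"].round(2),s["time"])
if h is None:
    h,f,s,f0=probe(xy,zg,.0725,.067,step=.00075,fmax=4,speed=.03); print(h,f.round(1),f0.round(1),s["moment"].round(2),s["tool_pos"].round(4),s["time"])
E
```

```text
None [-1.1  0.3 -1.1] [-0.    0.29  0.05] 30.425
0.06949999999999999 [-2.7  0.3  2.4] -2.1 [ 0.02  0.54 -0.05] [0.5035 0.0202 0.0845] 31.875
```

```bash
python3 - <<'E'
from h import *
xy=[.5034,.0202]
r.line_to([*xy,.0689+.0148],speed=.03); s=r.get_state(); print(s["force"].round(1),s["moment"].round(2),s["tool_pos"].round(4))
r.ungrasp(); r.line_to([*xy,.215],speed=.25); p,im=look("seatM")
r.movep([.424,.2715,.15],down(np.radians(105))); p,im2=look("w_S"); print(proj("wrist",[.424,.2715,.013],p),r.get_state()["time"])
cv2.imwrite("pics/c8.png",np.hstack([crop(im,320,190,100,140,4),crop(im2,320,195,100,140,4)]))
E
```

```text
[-2.4  1.   5.7] [ 0.    0.64 -0.01] [0.5035 0.0202 0.0841]
[318.99889951 191.68663154] 34.7333
```

View pics/c8.png

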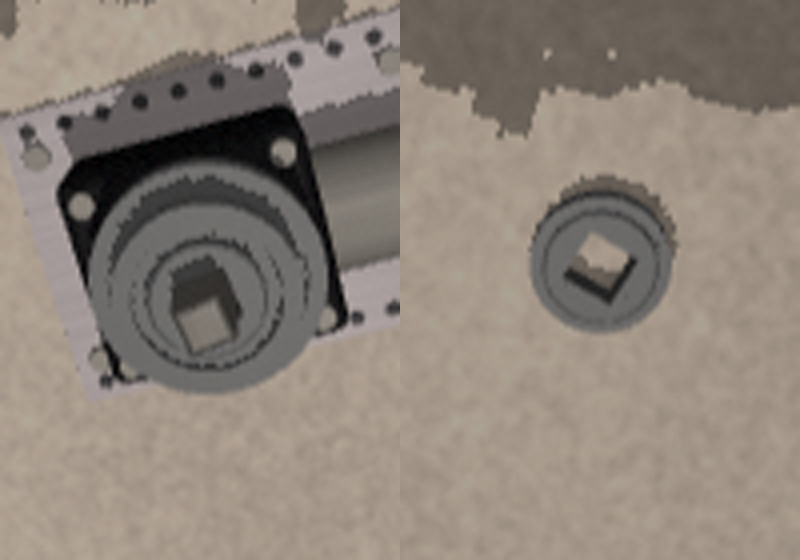

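Medium is down, flat and concentric with the large one. Shaft end is at crop (207,323). Small pulley is at crop (601,266).

```bash
python3 - <<'E'
from h import *
C=np.array([(178,308),(220,292),(236,338),(193,355)])/4+[270,120]
cs,as_,l=corners("seatM",C,.1015); print("shaft",cs.round(4),np.degrees(as_).round(1),l.round(4))
C=np.array([(193,230),(236,258),(210,302),(164,273)])/4+[270,125]
c,a,l=corners("w_S",C,.013); print("S",c.round(4),np.degrees(a).round(1),l.round(4))
zg=.018; g=np.radians(105)
r.movep([*c,.045],down(g)); r.line_to([*c,zg],speed=.12); r.gripper_close(50)
s=r.get_state(); print(s["finger_gap"],s["force"].round(1),s["time"],s["tool_pos"].round(4)); zg=s["tool_pos"][2]
r.line_to([*c,.08],speed=.2)
d=(as_-a+np.pi/4)%(np.pi/2)-np.pi/4; yaw=g+d; print("yaw",np.degrees(yaw),"zg",zg)
xy=(cs+[.5034,.0202])/2; print(xy.round(4))
r.movep([*xy,zg+.130],down(yaw)); r.line_to([*xy,.106+zg],speed=.12)
h,f,s,f0=probe(xy,zg,.1035,.096,step=.00075,speed=.03)
print(h,f.round(1),f0.round(1),s["moment"].round(2),s["tool_pos"].round(4),s["time"])
if h is not None:
  for dy in (4,8,12,0,-4,-8,-12):
    r.line_to([*xy,h+zg],ori=down(yaw+np.radians(dy)),speed=.05); s=r.get_state(); print("dyaw",dy,s["force"].round(1),s["moment"].round(3),round(s["time"],2))
    if s["force"][2]<1: break
look("h_S")
E
```

```text
shaft [0.5035 0.0201] -4.6 [0.0104 0.0118 0.0108 0.012 ]
S [0.4251 0.272 ] -17.6 [0.0131 0.0134 0.014  0.0135]
0.03279349957052068 [-1.2 -0.3  6.7] 36.1583 [0.4254 0.2722 0.019 ]
yaw 118.00819988613347 zg 0.018980046997367883
[0.5034 0.0201]
None [-1.5 -0.   0.3] -0.1 [ 0.04  0.2  -0.03] [0.5033 0.0201 0.1149] 40.975
```

```bash
python3 - <<'E'
from h import *
xy=[.5034,.0201]; zg=.0190
h,f,s,f0=probe(xy,zg,.094,.0855,step=.002,fmax=5,speed=.04); print(h,f.round(1),s["moment"].round(2),s["time"])
if h is None:
    h,f,s,f0=probe(xy,zg,.085,.080,step=.00075,fmax=4,speed=.03); print(h,f.round(1),f0.round(1),s["moment"].round(2),s["tool_pos"].round(4),s["time"])
    if h: r.line_to([*xy,h-.0007+zg],speed=.03); print(r.get_state()["force"].round(1),r.get_state()["tool_pos"].round(4))
E
```

```text
None [-2.2 -0.4 -0.3] [ 0.07  0.3  -0.05] 42.625
0.082 [-1.9  0.3  5.4] -0.4 [0.04 0.54 0.06] [0.5035 0.0201 0.1014] 44.075
[-3.3  0.5  7.3] [0.5036 0.0201 0.101 ]
```

Contact at 0.082 against an expected 0.083. Releasing, backing off and checking.

```bash
python3 - <<'E'
from h import *
xy=[.5034,.0201]
r.ungrasp(); r.line_to([*xy,.215],speed=.25); p,im=look("seatS")
r.movep([.40,-.10,.30],down(np.radians(75))); a=r.capture("scene")[:,:,::-1]; b=r.capture("side")[:,:,::-1]; print(r.get_state()["time"])
cv2.imwrite("pics/end_scene.png",a)
cv2.imwrite("pics/c9.png",np.hstack([crop(im,320,190,80,100,4),crop(b,347,230,60,80,5),cv2.resize(crop(a,347,185,60,80,5),None,fx=1,fy=1)][:3]) if False else np.hstack([crop(im,320,190,70,100,4),crop(b,347,230,56,80,5),crop(a,347,185,42,80,5)]))
E
```

```text
46.55
```

View pics/c9.png

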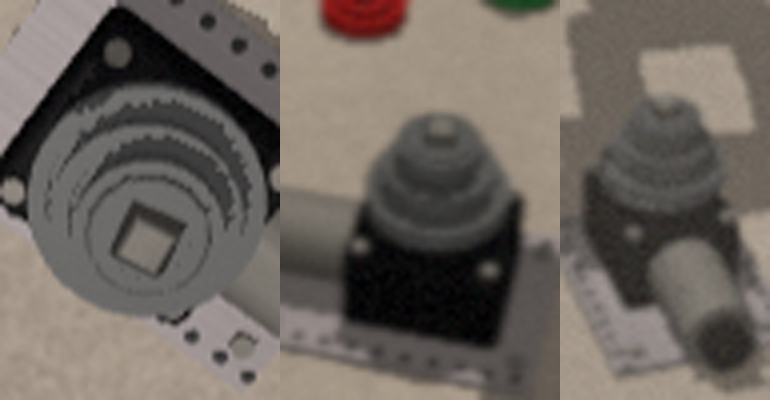

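The three pulleys are stacked flat and concentric, largest at the bottom, with the shaft end at (147,243) in the hole. Handing in.

```bash
python3 -c "
from workcell import r
r.job_done(); print(r.get_state()['time'])"
```

```text
the job is handed in; nothing more can be done
the job is handed in; nothing more can be done
```

The step pulley is built and handed in: large, medium, then small on the square shaft, each lowered in hand to its seat and let go. The robot clock read about 46.6 s of the 72 s allowed just before hand-in.

- **Fit:** The large and small pulleys were turned to the angle measured in the pictures and slid on without any push I could feel. The medium caught at about 4 N, and an 8° turn dropped it on.
- **Seating:** The undersides met resistance at 56.4, 69.7 and 82.4 mm above the table, against expected seats of 57, 70 and 83 mm. The highest force I read on the shaft was about 7 N.
- **Final pictures:** The wrist, side and scene views show the three stacked flat and concentric, with the shaft end at the top of the small one's hole and the gripper well clear.
- **Things that disagreed:**
  - The fingertips brushed the table at about 5–7 N while closing on each pulley. I allowed for the resulting 1 mm or so of grip height.
  - The large pulley's hole looked up to 4 mm off in one view in the hand, but it went on without resistance.
- **Not checked:** I did not measure the bystanders and look-alikes again. I felt no contact with them, and the grasps were chosen to clear them.

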